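# Interleave and pack a second pair of lens blanks

### The arm

A 6-joint arm with a two-finger parallel gripper is mounted at the origin on a cart in front of the work surface, level with it; the furniture and walls round the work are solid. World frame = base frame: x ahead of the robot, y to its left, z up, the work surface at z = 0. Lengths are in m, angles in rad, forces in N, time in s.
With the tool pointing down it reaches from about 0.35 to 0.975 m from the base axis. Payload 7.1 kg.
Tool frame: the origin (TCP) lies at the very end of the fingers, on their centre line; the grasp point (between the pads) lies 19 mm behind it (tcp_to_grasp is the distance from the TCP to the grasp point, in m); z points along the fingers, y is the line along which they close (so a half turn about z gives the same grasp; the last joint's range is limited). The gripper opens to 88 mm and grips with 3 to 60 N. Pads are 20 mm wide; open, the fingers measure 115 mm over their backs; the gripper's body (75 mm by 178 mm) begins 61 mm behind the grasp point.
Start: joints at [-1.204, 0.423, 1.63, -0, 1.089, -0.019], TCP at [0.235, -0.579, 0.223] pointing down, gripper open.
Joint ranges: [-3, 3], [-0.9, 2.11], [0.09, 2.58], [-1.31, 4.45], [0.11, 2.69], [-2.54, 2.54]. Speed limits (rad/s): [2.39, 2.39, 3.01, 3.14, 3.14, 3.14].

### API

Orientations are given as a unit quaternion [w, x, y, z].
In Python, from workcell import read_state, get_image, camera_model, sign_off, tcp_to_grasp gives the robot as it stands.
- The arm moves only by the tool carry_out, never from a script. Its argument "commands" is a list of rows, each a list of 7 numbers: the shift along the world's x, y, z in cm, then the turn, a rotation vector about the world's x, y, z in rad, then the opening, from 0 (shut) to 1 (fully open). In form: [[x, y, z, ax, ay, az, jaw], ...]. A call has 1 to 20 rows; each row shifts and turns the commanded pose from where the row before left it; what a row does not reach is not made up. A row lasts 1/12 s, in which the tool goes at most 41.7 mm and 7.16 degrees, less where a joint would pass 70% of its speed; a pose out of reach is approached as far as the arm can. A call with a gripper value outside its range is refused whole. The fingers move at their own pace and stop on an object; "newtons" is the grip in N (left out, the last holds). Time passes only in rows, so rows that do not move let the fingers close. It gives the time, the measured TCP pose, the force, the opening and the grip force at its end, in the units of the state.
- read_state(): the state, without advancing time (a new reading comes with each control period).
- get_image(name): name is "scene" or "top" or "wrist"; returns (picture, depth): 400x640x3 uint8, red, green, blue; 400x640 float32, m along the optical axis (not along the pixel's ray), 0 where there is no reading.
- camera_model(name): a dict with "K" (3x3 intrinsics, pixels), "k1" (the pictures are not rectified: a ray, as slopes to the right and down, at radius r is drawn at 1 + k1 r^2 times it, then the intrinsics apply), "extrinsics" (4x4, takes a point from camera to world coordinates). Camera axes: x right, y up, looking along -z (the intrinsics and any distortion apply to the point x, -y, -z); pixel columns grow to the right and rows downward; lengths in m; the calibration is good to about 2 mm. A picture is of the moment at which its call begins: read the wrist's pose just before it. camera_model takes no time and is no camera call; for the wrist camera it gives the pose at the moment of the call.
- sign_off(): hands the job in; it is judged then, once.
The state is a dict: "time_s": time; "joint_pos": joint angles; "joint_velocities": joint speeds; "tau": joint torques, N m; "position": TCP position; "tcp_rot": TCP orientation; "force": force on the tool from outside, world axes, zero at the start; "wrist_torque": the same for the moment, N m; "grip_width": finger opening in m; "finger_force": force on a finger pad.
Only numpy, scipy, OpenCV 4.12 (cv2) and the standard library are available. Lean on these libraries where they do the work, as an engineer would, in place of code of your own. Each camera call takes 0.05 s, during which the arm holds its last target. There are 200 camera calls.

### The job

The first pair of lens blanks lies in the well of the packing station. Push the top separator board out of the feeder, past its spring noses, until it is fully home and flat over that pair, leaving the other boards in the feeder; then lay the two blanks that lie on the worktop to the left of the station side by side on the board, each centred over a lower blank. Set them down gently rather than dropping them, keep them off the lower blanks, do not touch the lower blanks with the gripper, and do not disturb the other things on the worktop.

Things in the scene. Friction and masses are not known exactly. Their poses are not given: they have to be found in the camera images.
- station: fixed lens packing station: low grey tray on a pale metal base plate, 35 mm high. Its x axis is the feed direction (from feeder to well), z up, origin on the worktop under the centre of the well. The sizes in these texts are in its frame, in mm. Base plate x -140..48, y -98..98, 8 thick. Cheeks at both ends, |y| 76..84, up to z 35 all along, but for the detent housings
- well (a point): centre of the well's floor (z 8). Well: x -40..40, y -76..76. The lower blanks lie in it at about (0, 37) and (0, -37), tops at z 20.5. Ledges along both ends (|y| 72.5..76) and a rib (|y| < 2), all at z 21.5, carry a board clear of the blanks. Back stop at x 40..46, up to z 35, with two finger notches at |y| 14..60 cut down to z 25.5 for the fingers
- feeder (a point): centre of the feeder at z 23, the top of the second board. Feeder: x -132..-54, y -76..76, with three stacked boards. Its rear stop reaches only z 20 (|y| < 60), the lip in front only z 22.4, so only the top board can slide out, along +x. Flanges from the cheeks (underside z 31, top z 35) reach over the board ends at |y| > 68.5, x -138..-64: boards cannot be lifted
- lip (a point): top centre of the lip (x -54..-40, z 22.4) between feeder and well. At both ends of it, housings (x -64..-34, |y| 76..92, up to z 35) hold round spring noses (at x -47, z 23..30) that reach 2 over the board ends; pushing a board past them takes about 5 to 8 N; they snap out behind it when it is home
- top_board: the uppermost of three stacked separator boards, plain brown rigid board 76 x 150 x 6 mm (76 along the station's x, 150 along its y); origin at the centre of its underside, z up, axes as the station's. It starts in the feeder on the other two, underside at z 23 mm in the station's frame, up to 12 mm further back than they are. Home: origin at the point board_home
- spare_board_1: lowest separator board in the feeder, same size, origin at the centre of its underside
- spare_board_2: second separator board in the feeder, same size, top at z 23 mm in the station's frame; origin at the centre of its underside
- lower_lens_l: uncut lens blank, a clear-white round disc 67 mm across and 12 mm thick, rim 8.5 mm high, top slightly domed; origin at the centre of its underside, z up; already in the well on its +y side
- lower_lens_r: uncut lens blank, a clear-white round disc 67 mm across and 12 mm thick, rim 8.5 mm high, top slightly domed; origin at the centre of its underside, z up; already in the well on its -y side
- upper_lens_1: uncut lens blank, a clear-white round disc 67 mm across and 12 mm thick, rim 8.5 mm high, top slightly domed; origin at the centre of its underside, z up; starts on the worktop, to be laid on the board
- upper_lens_2: uncut lens blank, a clear-white round disc 67 mm across and 12 mm thick, rim 8.5 mm high, top slightly domed; origin at the centre of its underside, z up; starts on the worktop, to be laid on the board
- board_home (a point): where the origin (centre of the underside) of the top board is when it is home over the lower blanks, 21.5 mm above the worktop; axes as the station's
- pocket_l (a point): place for an upper blank's origin: on top of the home board, 27.5 mm above the worktop, over the +y side lower blank (station y +37 mm)
- pocket_r (a point): the same over the -y side lower blank (station y -37 mm)
- tape_roll: bystander: roll of masking tape lying flat, 104 mm across, 25 mm high; origin at the centre of its underside
- spray_bottle: bystander: blue upright bottle, 38 mm across, 120 mm high; origin at the centre of its underside
- dressing_stone: bystander: white dressing stone, 25 x 100 x 13 mm (100 along its y); origin at the centre of its underside
Not all that is in view belongs to the job. What is shaped like the upper_lens_2 but red is not meant.

How it is judged:
On the way, in this order (a step that is already met when the one before it is completed fails the run):
1. the top board is home and flat over the lower blanks (x of top_board in the frame of station between -0.004 and 0.004 m and z of top_board in the frame of station between 0.0198 and 0.0232 m and angle between top_board's own z axis and vertical below 0.03 rad), for 0.2 s.
2. both blanks lie on the board, one over each lower blank (((horizontal distance between upper_lens_1 and pocket_l below 0.012 m and z of upper_lens_1 in the frame of pocket_l between -0.003 and 0.003 m and angle between each of upper_lens_1, upper_lens_2's own z axis and vertical below 0.05 rad and linear speed of each of upper_lens_1, upper_lens_2 below 0.02 m/s and horizontal distance between upper_lens_2 and pocket_r below 0.012 m and z of upper_lens_2 in the frame of pocket_r between -0.003 and 0.003 m) or (horizontal distance between upper_lens_1 and pocket_r below 0.012 m and z of upper_lens_1 in the frame of pocket_r between -0.003 and 0.003 m and angle between each of upper_lens_1, upper_lens_2's own z axis and vertical below 0.05 rad and linear speed of each of upper_lens_1, upper_lens_2 below 0.02 m/s and horizontal distance between upper_lens_2 and pocket_l below 0.012 m and z of upper_lens_2 in the frame of pocket_l between -0.003 and 0.003 m))), for 0.2 s.
At the end, for the whole second after the job is handed in: The top board lies flat (2 degrees) on its ledges, within 4 mm of home along the feed and 2 mm in height; the two upper blanks rest flat on it, one within 12 mm of each pocket; the lower blanks have moved less than 12 mm and the spare boards less than 8 mm (all of step 1 and ((horizontal distance between upper_lens_1 and pocket_l below 0.012 m and z of upper_lens_1 in the frame of pocket_l between -0.003 and 0.003 m and angle between each of upper_lens_1, upper_lens_2's own z axis and vertical below 0.05 rad and linear speed of each of upper_lens_1, upper_lens_2 below 0.02 m/s and horizontal distance between upper_lens_2 and pocket_r below 0.012 m and z of upper_lens_2 in the frame of pocket_r between -0.003 and 0.003 m) or (horizontal distance between upper_lens_1 and pocket_r below 0.012 m and z of upper_lens_1 in the frame of pocket_r between -0.003 and 0.003 m and angle between each of upper_lens_1, upper_lens_2's own z axis and vertical below 0.05 rad and linear speed of each of upper_lens_1, upper_lens_2 below 0.02 m/s and horizontal distance between upper_lens_2 and pocket_l below 0.012 m and z of upper_lens_2 in the frame of pocket_l between -0.003 and 0.003 m)) and distance of each of lower_lens_l, lower_lens_r from where it was at the start of the episode below 0.012 m and distance of each of spare_board_1, spare_board_2 from where it was at the start of the episode below 0.008 m); the robot touches nothing.
It fails at once if an upper blank touches a lower blank (contact force between any of upper_lens_1, upper_lens_2 and lower_lens_l above 0.05 N or contact force between any of upper_lens_1, upper_lens_2 and lower_lens_r above 0.05 N).
It fails at once if the gripper touches a lower blank (contact force between any of the arm, the fingers and lower_lens_l above 0.5 N or contact force between any of the arm, the fingers and lower_lens_r above 0.5 N).
It fails at once if an upper blank is dropped or slammed onto the board (faster than 0.4 m/s in the last 12 mm over its pocket) ((distance between upper_lens_1 and pocket_l below 0.015 m and linear speed of upper_lens_1 above 0.4 m/s) or (distance between upper_lens_1 and pocket_r below 0.015 m and linear speed of upper_lens_1 above 0.4 m/s) or (distance between upper_lens_2 and pocket_l below 0.015 m and linear speed of upper_lens_2 above 0.4 m/s) or (distance between upper_lens_2 and pocket_r below 0.015 m and linear speed of upper_lens_2 above 0.4 m/s)).
It fails at once if a bystander (tape roll, bottle, dressing stone) is moved by more than 15 mm or tipped (distance of any of tape_roll, spray_bottle, dressing_stone from where it was at the start of the episode above 0.015 m or angle between any of tape_roll, spray_bottle, dressing_stone's own z axis and vertical above 0.3 rad).
It also fails if it takes over 70 s, if anything falls off the work surface, if the arm or the gripper's body presses on something with over 40 N, if the wrist force passes 120 N, or if a joint passes its speed limit or range.

## Working session

There is one attempt and no reset: what is moved stays moved. The work goes in short steps, Python scripts to look and compute and a tool call to move; the robot and the scene stay as the last step left them, time stands still between calls to the robot, and variables do not carry over. Pictures are saved under pics/ and viewed, at most 10 in all, crops included, and the job is handed in when it is done.

Besides the shell and the picture viewer there is one more tool, called after "Call:" as a command line: name --pt "numbers of a row" for each row, then --argument value for the rest. carry_out: Moves the arm, as the interface text tells. Its arguments: {"type":"object","properties":{"commands":{"type":"array"},"newtons":{"type":"number"}},"required":["commands"]}

```bash
mkdir -p pics; cat > h.py <<'E'
import numpy as np, cv2
from workcell import *
def rays(name,px,M=None):
    M=M or camera_model(name); K=np.array(M["K"]);E=np.array(M["extrinsics"])
    px=np.atleast_2d(px).astype(float)
    d=np.c_[(px[:,0]-K[0,2])/K[0,0],(px[:,1]-K[1,2])/K[1,1]]
    s=d.copy()
    for _ in range(20): s=d/(1+M["k1"]*(s**2).sum(1,keepdims=True))
    v=np.c_[s[:,0],-s[:,1],-np.ones(len(s))]
    return E[:3,3],v@E[:3,:3].T
def plane(name,px,z,M=None):
    o,v=rays(name,px,M); t=(z-o[2])/v[:,2]; return o+v*t[:,None]
def proj(name,P,M=None):
    M=M or camera_model(name);K=np.array(M["K"]);E=np.array(M["extrinsics"])
    c=(np.atleast_2d(P)-E[:3,3])@E[:3,:3]; s=np.c_[c[:,0],-c[:,1]]/-c[:,2:3]
    s=s*(1+M["k1"]*(s**2).sum(1,keepdims=True)); return s*[K[0,0],K[1,1]]+[K[0,2],K[1,2]]
def snap(name,f):
    M=camera_model(name); im,d=get_image(name); cv2.imwrite(f"pics/{f}.png",im[:,:,::-1]); np.savez(f"pics/{f}.npz",im=im,d=d); return im,d,M
E
python3 - <<'E'
from h import *
for n in("top","scene"):
    im,d,M=snap(n,n+"0"); print(n,np.round(M["K"],1).tolist(),M["k1"],np.round(M["extrinsics"],3).tolist())
print(read_state())
E
```

```text
top [[448.2, 0.0, 319.2], [0.0, 448.2, 211.0], [0.0, 0.0, 1.0]] 0.0036287917540713307 [[0.011, 0.998, -0.065, 0.452], [-0.999, 0.013, 0.03, 0.041], [0.031, 0.065, 0.997, 1.125], [0.0, 0.0, 0.0, 1.0]]
scene [[389.2, 0.0, 320.7], [0.0, 389.2, 193.8], [0.0, 0.0, 1.0]] -0.016918767733320867 [[-0.92, 0.224, -0.321, 0.242], [-0.391, -0.571, 0.722, 0.662], [-0.021, 0.79, 0.613, 0.587], [0.0, 0.0, 0.0, 1.0]]
{'time_s': 0.1, 'joint_pos': array([-1.20403579e+00,  4.23769198e-01,  1.63058084e+00, -1.12989377e-05,
        1.08861284e+00, -1.90069391e-02]), 'joint_velocities': array([ 0.00042125, -0.00028032, -0.00205138, -0.00154915, -0.00134638,
        0.00183098]), 'tau': array([ 3.19291412e-04, -5.45612025e+01, -2.74323893e+01,  6.45062048e-02,
        1.88749441e-02, -3.79151243e-05]), 'position': array([ 0.23500969, -0.57860315,  0.22198931]), 'tcp_rot': array([-6.73914815e-04,  9.81454800e-01,  1.91692477e-01, -1.23453643e-04]), 'force': array([ 0.15962105,  0.18102648, -0.10911682]), 'wrist_torque': array([ 0.05462624, -0.04433624,  0.02020646]), 'finger_force': 0.0, 'grip_width': 0.08753408475369319}
```

View pics/top0.png

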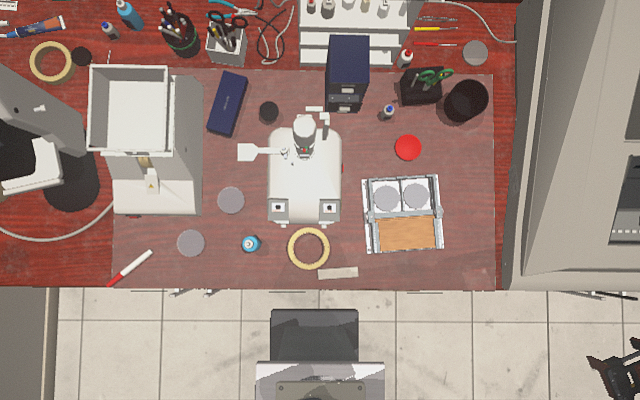

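View pics/scene0.png

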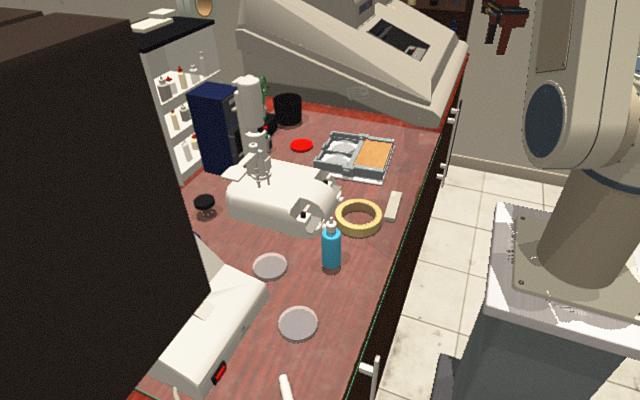

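Top view: station at (403,212), feeding up in the image. Its lower blanks are at (386,197) and (415,195), with the brown board at (407,234). 

Candidates for the upper blanks:
- (231,200): clear, left of the station, chosen.
- (190,243): clear, left of the station, chosen.
- (475,53): far right on the rear shelf, rejected.
- (408,148): red, rejected.
- (386,197) and (415,195): already in the well, so these are the lower blanks.

The bottle is at (250,244), the tape at (308,248), the stone at (338,272) and the white machine at (305,180).

```bash
python3 - <<'E'
from h import *
f=np.load("pics/top0.npz"); im,d=f["im"],f["d"]
a=cv2.resize(im[165:265,345:460],None,fx=5,fy=5,interpolation=cv2.INTER_CUBIC)
b=cv2.resize(im[180:260,165:265],None,fx=5,fy=5,interpolation=cv2.INTER_CUBIC)
c=np.zeros((600,800,3),np.uint8); c[:500,:575]=a; c=cv2.resize(c,(800,600))
cv2.imwrite("pics/st.png",a[:,:,::-1]); 
hsv=cv2.cvtColor(im,cv2.COLOR_RGB2HSV)
# lenses: hough-free: low-saturation blobs
for (u,v) in((231,200),(190,243)):
    m=np.zeros(im.shape[:2],np.uint8); w=im[v-20:v+21,u-20:u+21].astype(int)
    mm=((w[:,:,0]-w[:,:,1])<25).astype(np.uint8); mm=cv2.morphologyEx(mm,cv2.MORPH_OPEN,np.ones((3,3)))
    n,l,s,ce=cv2.connectedComponentsWithStats(mm); k=l[20,20]; cs,_=cv2.findContours((l==k).astype(np.uint8),0,1)
    e=cv2.fitEllipse(cs[0]); p=np.array(e[0])+[u-20,v-20]; print("lens",s[k],e,p,plane("top",p,.007).round(4), im[v,u])
# board
m=((hsv[:,:,0]>8)&(hsv[:,:,0]<22)&(hsv[:,:,1]>110)).astype(np.uint8); m[:, :360]=0;m[:,450:]=0;m[:205]=0;m[260:]=0
cs,_=cv2.findContours(m,0,1); c=max(cs,key=cv2.contourArea); r=cv2.minAreaRect(c); P=plane("top",cv2.boxPoints(r),.029); print("board",r,P.round(4).tolist(),P.mean(0))
for nm,p,z in(("tape",(308,248),.025),("bot",(250,244),.12),("stone",(338,272),.013),("red",(408,148),.012),("mL",(268,205),.05),("mR",(343,205),.05),("mB",(305,223),.06)):
    print(nm,plane("top",p,z).round(3), d[p[1],p[0]])
# heights
M=camera_model("top");E=np.array(M["extrinsics"])
o,v=rays("top",[[u,w] for w in range(400) for u in range(640)]); Z=(o+v*d.reshape(-1,1))[:,2].reshape(400,640)
print("Z bands");
for w in range(120,280,8): print(w,[int(1000*Z[w,u]) for u in range(176,460,12)])
E
```

```text
lens [  7   7  27  27 585] ((19.696834564208984, 19.93572998046875), (26.10395050048828, 26.76181411743164), 6.730447292327881) [230.69683456 199.93572998] [[0.5499 0.2278 0.007 ]] [160 151 153]
lens [  7   6  28  28 613] ((20.61815071105957, 19.710813522338867), (26.93600082397461, 27.25595474243164), 54.734893798828125) [190.61815071 242.71081352] [[0.4427 0.3236 0.007 ]] [158 149 150]
board ((405.5126647949219, 232.67767333984375), (32.346160888671875, 59.206298828125), 85.91438293457031) [[0.5066, -0.1292, 0.029], [0.5188, -0.2757, 0.029], [0.4394, -0.2809, 0.029], [0.4276, -0.1351, 0.029]] [ 0.47308383 -0.20522428  0.029     ]
tape [[0.433 0.034 0.025]] 1.1201304
bot [[0.442 0.164 0.12 ]] 1.0120937
stone [[ 0.374 -0.041  0.013]] 1.1056566
red [[ 0.687 -0.216  0.012]] 1.1346205
mL [[0.535 0.131 0.05 ]] 1.0939463
mR [[ 0.538 -0.049  0.05 ]] 1.133854
mB [[0.493 0.042 0.06 ]] 1.0846118
Z bands
120 [173, 106, 31, 37, 36, 9, 3, -1, 29, -1, 302, 303, 285, 2, 0, 0, 0, -4, 0, -3, 0, -1, 0, -2]
128 [170, 105, 31, 35, 38, 1, -2, 0, 0, 72, 305, 303, 1, -2, 0, -2, 2, 1, -3, -1, 1, 1, 1, 2]
1
[... 969 characters left out ...]
20, 1125, 6, 1, -3, -1, 24, 33, 62, 62, 27, 26, 2, 0, 34, 24, 24, 23, 14, 23, 34, 0]
224 [0, 1, 3, 2, 0, 0, 3, 3, 2, 20, 23, 25, 26, 35, 0, -2, 11, 29, 29, 26, 31, 30, 2, 1]
232 [-1, 7, -2, 1, 0, 1, 0, -4, 0, 0, 25, 28, 22, 2, 3, -1, 6, 27, 26, 27, 27, 28, 31, 2]
240 [1, 10, 10, 2, 0, 2, 107, 19, 0, -1, -5, 2, 0, 0, -2, -1, 6, 29, 27, 29, 33, 25, 35, 0]
248 [1, 11, 9, 0, 0, 4, 106, 1, 1, 0, 0, 1, 0, -3, 1, -3, 5, 27, 25, 28, 29, 22, 36, 0]
256 [0, 8, -1, 0, 0, 0, 0, 0, 0, 0, 3, 1, 4, 0, 1125, 1, 0, 0, -2, 0, 0, -1, 0, 1]
264 [-2, 0, 3, 1, 0, -2, 5, -2, 4, 0, 22, 18, 25, -1, -1, 0, 2, -2, 0, 1, 0, 0, -2, 0]
272 [1125, 3, 0, 0, 0, 0, 0, 0, 1, 0, -1, -3, 8, 10, 13, 12, 0, -1, 0, -2, 0, 0, 0, 2]
```

View pics/st.png

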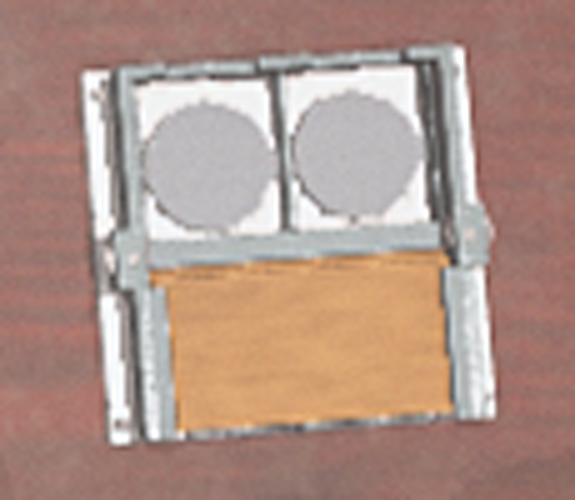

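The close crop shows the station. Base-plate corners in the crop are about (83,72), (463,46), (494,416) and (110,443). The blanks in the well are at (208,165) and (355,153), and the board has its rear edge at about y 420–430.

```bash
python3 - <<'E'
from h import *
c=np.array([[83,72],[463,46],[494,416],[110,443]])/5+[344.6,164.6]
P=plane("top",c,.008)[:,:2]; S=np.array([[48,98],[48,-98],[-140,-98],[-140,98]])/1000
def fit(S,P):
    a=S-S.mean(0);b=P-P.mean(0);th=np.arctan2((a[:,0]*b[:,1]-a[:,1]*b[:,0]).sum(),(a*b).sum());R=np.array([[np.cos(th),-np.sin(th)],[np.sin(th),np.cos(th)]]);t=P.mean(0)-R@S.mean(0);return th,t,R
th,t,R=fit(S,P);print(th,t,((S@R.T+t-P)*1000).round(1).tolist())
L=plane("top",np.array([[208,165],[355,153]])/5+[344.6,164.6],.016)[:,:2];print("lower in st",(L-t)@R)
B=plane("top",(405.5,232.7),.029)[:,:2];print("board vis",(B-t)@R)
for n,p in dict(push=(-.15,0),home=(-.048,0),pl=(0,.037),pr=(0,-.037)).items():print(n,(R@p+t).round(4))
f=np.load("pics/top0.npz");d=f["d"];o,v=rays("top",[[u,w] for w in range(400) for u in range(640)]);Q=(o+v*d.reshape(-1,1))
for lo,hi,nm in((.14,.2,"plate"),(.09,.13,"bottle")):
    k=(Q[:,2]>lo)&(Q[:,2]<hi)&(Q[:,1]>.14)&(Q[:,1]<.24)&(Q[:,0]<.75)&(Q[:,0]>.38);print(nm,Q[k].min(0),Q[k].max(0))
k=(Q[:,2]>.06)&(Q[:,1]>.2)&(Q[:,1]<.45)&(Q[:,0]<.6)&(Q[:,0]>.35);print(Q[k].min(0))
E
```

```text
0.07938691302723963 [ 0.56790459 -0.19783911] [[0.8, 1.4], [0.3, -0.9], [-0.5, -1.4], [-0.6, 0.9]]
lower in st [[-0.00465087  0.03870746]
 [-0.0034984  -0.03556548]]
board vis [[-0.09525256  0.00035707]]
push [ 0.4184 -0.2097]
home [ 0.5201 -0.2016]
pl [ 0.565 -0.161]
pr [ 0.5708 -0.2347]
plate [0.61899466 0.14033715 0.16518864] [0.65689545 0.18933166 0.1752826 ]
bottle [0.43277896 0.15989267 0.09117633] [0.45099617 0.17706283 0.12368307]
[0.51510222 0.30082291 0.06000129]
```

Call:
carry_out --pt "1.6 3.1 0.4 0 0 -0.0256 1" --pt "1.6 3.1 0.4 0 0 -0.0256 1" --pt "1.6 3.1 0.4 0 0 -0.0256 1" --pt "1.6 3.1 0.4 0 0 -0.0256 1" --pt "1.6 3.1 0.4 0 0 -0.0256 1" --pt "1.6 3.1 0.4 0 0 -0.0256 1" --pt "1.6 3.1 0.4 0 0 -0.0256 1" --pt "1.6 3.1 0.4 0 0 -0.0256 1" --pt "1.6 3.1 0.4 0 0 -0.0256 1" --pt "1.6 3.1 0.4 0 0 -0.0256 1" --pt "1.6 3.1 0.4 0 0 -0.0256 1" --pt "1.6 3.1 0.4 0 0 -0.0256 1" --pt "0 0 0 0 0 0 1" --pt "0 0 0 0 0 0 1" --pt "0 0 0 0 0 0 1"

```text
time_s: 1.35
position: [0.427, -0.207, 0.2704]
tcp_rot: [0.0, 0.999, 0.04, -0.0]
force: [0.1, -0.1, 0.4]
grip_width: 0.0875
finger_force: 0.0
```

```bash
python3 - <<'E'
from h import *
im,d,M=snap("wrist","w1"); s=read_state();print(s["position"],s["tcp_rot"],s["time_s"]);print(np.round(M["extrinsics"],4).tolist(),M["K"],M["k1"])
E
```

```text
[ 0.42672485 -0.20749113  0.27037227] [-3.85972934e-05  9.99229795e-01  3.92389909e-02 -3.43025964e-04] 1.4
[[0.0803, 0.9584, 0.2738, 0.5026], [-0.9968, 0.0771, 0.0224, -0.2002], [0.0003, -0.2747, 0.9615, 0.432], [0.0, 0.0, 0.0, 1.0]] [[325.20423874   0.         320.42782784]
 [  0.         325.20423874 196.67130041]
 [  0.           0.           1.        ]] -0.04524036579699387
```

View pics/w1.png

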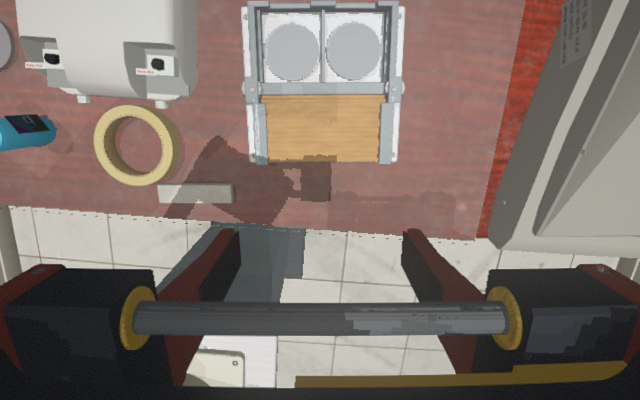

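The wrist view shows the station from close by: brown board at (262–382, 96–161), plate rear edge at row ~163, flanges on either side.

```bash
python3 - <<'E'
from h import *
im=np.load("pics/w1.npz")["im"]
cv2.imwrite("pics/w1c.png",cv2.resize(im[0:175,235:415],None,fx=3.4,fy=3.4,interpolation=cv2.INTER_CUBIC)[:,:,::-1])
M=camera_model("wrist")
hsv=cv2.cvtColor(im,cv2.COLOR_RGB2HSV)
m=((hsv[:,:,0]>8)&(hsv[:,:,0]<22)&(hsv[:,:,1]>90)).astype(np.uint8); m[:,:255]=0;m[:,390:]=0;m[:85]=0;m[170:]=0
th,t=.0794,np.array([.5679,-.1978]);R=np.array([[np.cos(th),-np.sin(th)],[np.sin(th),np.cos(th)]])
st=lambda px,z:((plane("wrist",px,z,M)[:,:2]-t)@R*1000).round(1).tolist()
for u in(275,295,315,335,355,372):
    r=np.where(m[:,u])[0]; print(u,r.min(),r.max(),st([[u,r.min()-.5],[u,r.max()+.5]],.029))
for v in(105,120,135,150):
    r=np.where(m[v])[0]; print(v,r.min(),r.max(),st([[r.min()-.5,v],[r.max()+.5,v]],.033))
E
```

```text
275 96 161 [[-55.5, 56.2], [-134.9, 59.0]]
295 95 160 [[-54.5, 32.3], [-133.7, 34.0]]
315 95 160 [[-54.5, 8.6], [-133.7, 9.0]]
335 95 160 [[-54.5, -15.2], [-133.7, -16.0]]
355 95 160 [[-54.5, -38.9], [-133.7, -41.1]]
372 95 160 [[-54.4, -59.2], [-133.7, -62.4]]
105 266 379 [[-66.4, 67.3], [-66.5, -67.9]]
120 267 379 [[-83.9, 66.8], [-83.9, -68.7]]
135 267 378 [[-101.7, 67.6], [-101.7, -68.3]]
150 268 378 [[-119.9, 67.2], [-119.9, -69.2]]
```

View pics/w1c.png

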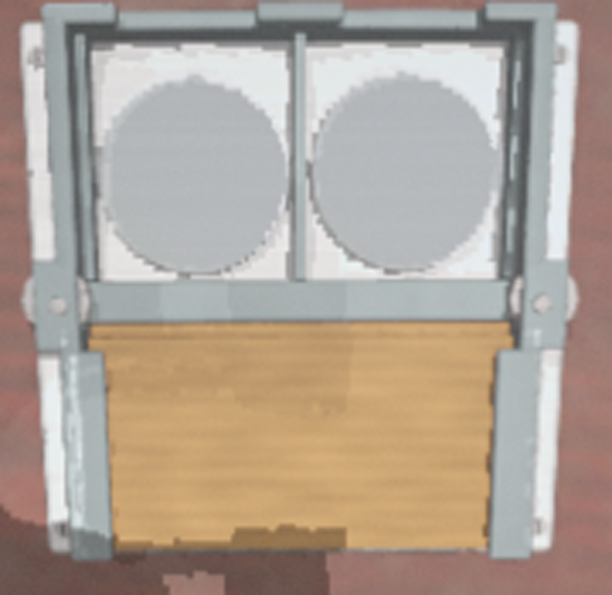

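```bash
python3 - <<'E'
from h import *
M=camera_model("wrist")
th,t=.0794,np.array([.5679,-.1978]);R=np.array([[np.cos(th),-np.sin(th)],[np.sin(th),np.cos(th)]])
for n,p,z,x in(("lipf",(200,281),.0224,-40),("lipf",(420,281),.0224,-40),("stop_o",(300,3),.035,46),("stop_i",(300,23),.035,40),("flr",(92,558),.035,-138),("flr",(512,558),.035,-138),("flf",(85,351),.035,-64),("flf",(520,350),.035,-64),("ch L",(40,200),.035,(84)),("ch R",(565,200),.035,-84),("lensL",(196,176),.014,0),("lensR",(404,172),.014,0)):
    px=np.array(p)/3.4+[234.7,-.3]; print(n,x,((plane("wrist",px,z,M)[:,:2]-t)@R*1000).round(1))
E
```

```text
lipf -40 [[-40.3  34.3]]
lipf -40 [[-40.3 -43.1]]
stop_o 46 [[45.1 -0.6]]
stop_i 40 [[39.2 -0.6]]
flr -138 [[-136.7   74.7]]
flr -138 [[-136.8  -78. ]]
flf -64 [[-64.   73.7]]
flf -64 [[-63.7 -77.1]]
ch L 84 [[-14.7  86.7]]
ch R -84 [[-14.7 -89.9]]
lensL 0 [[-4.4 35.7]]
lensR 0 [[ -3.1 -37.4]]
```

Call:
carry_out --pt "-2.3 -0.4 0 0 0 0 1" --pt "0 0 -3 0 0 0 1" --pt "0 0 -3 0 0 0 1" --pt "0 0 -3 0 0 0 1" --pt "0 0 -3 0 0 0 1" --pt "0 0 -3 0 0 0 1" --pt "0 0 -3 0 0 0 1" --pt "0 0 -2.5 0 0 0 1" --pt "0 0 -2 0 0 0 1" --pt "0 0 -1.5 0 0 0 1" --pt "0 0 -0.4 0 0 0 1" --pt "0 0 0 0 0 0 1" --pt "0 0 0 0 0 0 1"

```text
time_s: 2.48
position: [0.404, -0.2118, 0.0269]
tcp_rot: [-0.0, 0.999, 0.039, -0.0]
force: [0.5, -0.3, 0.7]
grip_width: 0.0876
finger_force: 0.0
```

Call:
carry_out --pt "0.5 0.04 -0.1 0 0 0 1" --pt "0.5 0.04 0 0 0 0 1" --pt "0.5 0.04 0 0 0 0 1" --pt "0.5 0.04 0 0 0 0 1" --pt "0.5 0.04 0 0 0 0 1" --pt "0.5 0.04 0 0 0 0 1" --pt "0.5 0.04 0 0 0 0 1" --pt "0.5 0.04 0 0 0 0 1" --pt "0 0 0 0 0 0 1"

```text
time_s: 3.23
position: [0.4447, -0.2076, 0.0258]
tcp_rot: [-0.0, 0.999, 0.04, -0.0]
force: [-0.3, -0.3, 0.4]
grip_width: 0.088
finger_force: 0.5
```

```bash
cat > st.py <<'E'
from h import *
th,t=.0794,np.array([.568,-.1988]);R=np.array([[np.cos(th),-np.sin(th)],[np.sin(th),np.cos(th)]])
def board(f):
    im,d,M=snap("wrist",f); hsv=cv2.cvtColor(im,cv2.COLOR_RGB2HSV)
    s=read_state();print("tcp st",((s["position"][:2]-t)@R*1000).round(1),s["position"][2].round(4),s["force"].round(1))
    return im,M
E
python3 - <<'E'
from st import *
im,M=board("w2")
cv2.imwrite("pics/w2c.png",im[:,:,::-1])
E
```

```text
tcp st [-123.6    1. ] 0.0257 [-0.6 -0.8  0.2]
```

View pics/w2.png

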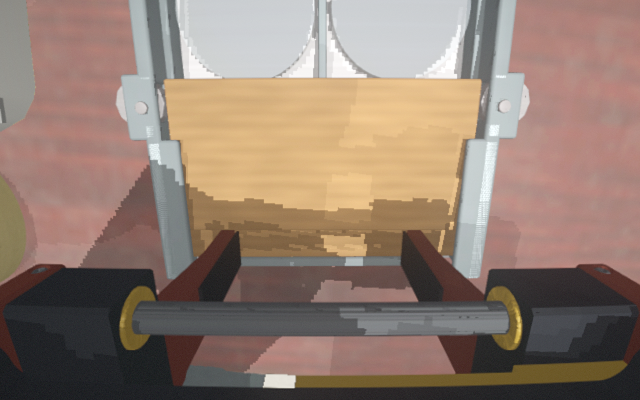

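The board is sliding square: front edge at row 78 (162–480), just over the lip and evenly against both fingers. I'll keep pushing.

Call:
carry_out --pt "0.5 0.04 0 0 0 0 1" --pt "0.5 0.04 0 0 0 0 1" --pt "0.5 0.04 0 0 0 0 1" --pt "0.5 0.04 0 0 0 0 1" --pt "0.5 0.04 0 0 0 0 1" --pt "0.5 0.04 0 0 0 0 1" --pt "0.5 0.04 0 0 0 0 1" --pt "0.5 0.04 0 0 0 0 1" --pt "0.5 0.04 0 0 0 0 1" --pt "0.5 0.04 0 0 0 0 1" --pt "0.5 0.04 0 0 0 0 1" --pt "0.5 0.04 0 0 0 0 1"

```text
time_s: 4.28
position: [0.5049, -0.203, 0.0256]
tcp_rot: [0.0, 0.999, 0.039, 0.0]
force: [-0.9, 0.0, -0.1]
grip_width: 0.0875
finger_force: 0.9
```

Call:
carry_out --pt "0.3 0.024 0 0 0 0 1" --pt "0.3 0.024 0 0 0 0 1" --pt "0.3 0.024 0 0 0 0 1" --pt "0.3 0.024 0 0 0 0 1" --pt "0.2 0.016 0 0 0 0 1" --pt "0 0 0 0 0 0 1" --pt "0 0 0 0 0 0 1"

```text
time_s: 4.87
position: [0.5186, -0.202, 0.0258]
tcp_rot: [0.0, 0.999, 0.039, 0.0]
force: [0.5, 0.1, -0.2]
grip_width: 0.0875
finger_force: 0.0
```

```bash
python3 -c "
from st import *
board('w3')"
```

```text
tcp st [-49.7   0.8] 0.0258 [-0.5 -0.4  0.7]
```

View pics/w3.png

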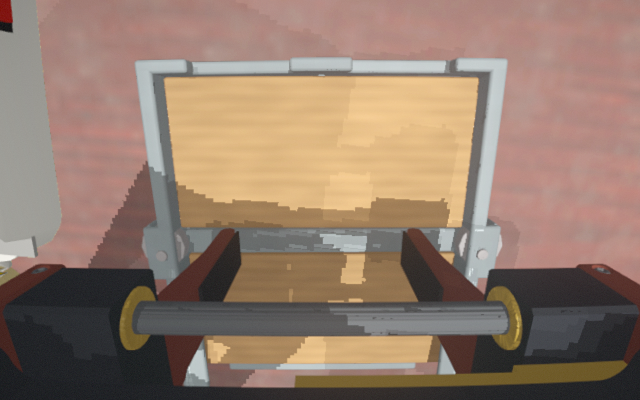

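The board is out over the well, with its front edge at row 76 and rear edge at row 228. Next I'll work out its position.

```bash
python3 - <<'E'
from st import *
f=np.load("pics/w3.npz");im,d=f["im"],f["d"];M=camera_model("wrist")
hsv=cv2.cvtColor(im,cv2.COLOR_RGB2HSV);m=((hsv[:,:,0]>8)&(hsv[:,:,0]<22)&(hsv[:,:,1]>90))
for u in(200,260,320,360,440):
    r=np.where(m[60:240,u])[0]+60;print(u,r.min(),r.max(),((plane("wrist",[[u,r.min()-.5],[u,r.max()+.5]],.0275,M)[:,:2]-t)@R*1000).round(1).tolist())
g=[(u,v) for u in range(185,460,15) for v in range(90,220,10)]
o,v=rays("wrist",g,M);P=o+v*d[[b for a,b in g],[a for a,b in g]][:,None]
q=np.c_[(P[:,:2]-t)@R,np.ones(len(P))];print("plane z",np.linalg.lstsq(q,P[:,2],rcond=None)[0])
print(((plane("wrist",[[320,250.5]],.0224,M)[:,:2]-t)@R*1000))
E
```

```text
200 77 226 [[39.0, 57.8], [-35.8, 65.1]]
260 76 226 [[39.2, 29.6], [-35.8, 33.3]]
320 76 226 [[39.1, 1.7], [-35.7, 1.7]]
360 76 226 [[39.2, -17.0], [-35.8, -19.3]]
440 77 226 [[39.0, -54.5], [-35.9, -61.7]]
plane z [ 0.044864   -0.00087923  0.02756536]
[[-51.92962802   1.70723611]]
```

```bash
python3 - <<'E'
from st import *
f=np.load("pics/w3.npz");im,d=f["im"],f["d"];M=camera_model("wrist")
def Z(g):
    g=np.array(g);o,v=rays("wrist",g,M);P=o+v*d[g[:,1],g[:,0]][:,None];q=np.c_[(P[:,:2]-t)@R,np.ones(len(P))];c,res,_,_=np.linalg.lstsq(q,P[:,2],rcond=None);print(c.round(4),"std",(q@c-P[:,2]).std().round(4),P[:,2].mean().round(4))
Z([(u,v) for u in range(530,630,10) for v in range(20,330,10)]) # table
Z([(u,v) for u in range(250,400,10) for v in range(235,250,3)]) # lip
Z([(u,v) for u in range(300,345,3) for v in range(60,68,2)])
Z([(u,v) for u in range(490,500,2) for v in range(80,215,5)])
for a in range(85,225,20): Z([(u,v) for u in range(180,465,5) for v in range(a,a+14,2)])
E
```

```text
[-0.2689  1.0611  0.1638] std 0.0195 0.023
[ 2.0877e+00 -6.0000e-04  1.1910e-01] std 0.0055 0.0242
[-0.1037  0.0024  0.0389] std 0.0008 0.0344
[-0.2059  1.7652  0.1784] std 0.0025 0.0234
[-1.4436e+00  1.4000e-03  7.4500e-02] std 0.011 0.0279
[ 0.676  -0.0009  0.0122] std 0.0113 0.0278
[ 2.2251e+00 -1.1000e-03 -2.7000e-03] std 0.0103 0.0279
[ 1.7344e+00 -4.0000e-04  2.0600e-02] std 0.007 0.0274
[ 3.2389e+00 -1.7000e-03  4.7400e-02] std 0.0082 0.0282
[ 2.8349e+00 -2.2000e-03  7.4300e-02] std 0.0069 0.0282
[0.0221 0.001  0.0277] std 0.0006 0.027
```

The board is home: its centre is within about 1.5 mm of home along the feed, its height is about 27.5 mm, and it lies level. The spare boards have stayed in the feeder. Now I'll retreat and go to the nearer blank.

Call:
carry_out --pt "-0.2 0 1 0 0 0 1" --pt "0 0 4 0 0 0 1" --pt "0 0 4 0 0 0 1" --pt "0 0 4 0 0 0 1" --pt "0 0 4 0 0 0 1" --pt "0 0 4 0 0 0 1" --pt "0 0 3 0 0 0 1"

```text
time_s: 5.5
position: [0.5164, -0.2021, 0.2701]
tcp_rot: [0.001, 0.999, 0.039, 0.002]
force: [1.5, -0.3, 0.4]
grip_width: 0.0876
finger_force: 0.0
```

Call:
carry_out --pt "-0.8 3.4 0 0 0 0.1173 1" --pt "-0.8 3.4 0 0 0 0.1173 1" --pt "-0.8 3.4 0 0 0 0.1173 1" --pt "-0.8 3.4 0 0 0 0.1173 1" --pt "-0.8 3.4 0 0 0 0.1173 1" --pt "-0.8 3.4 0 0 0 0.1173 1" --pt "1 2.8 0 0 0 0.1173 1" --pt "1 2.8 0 0 0 0.1173 1" --pt "1 2.8 0 0 0 0.1173 1" --pt "1 2.8 0 0 0 0.1173 1" --pt "1 2.8 0 0 0 0.1173 1" --pt "1 2.8 0 0 0 0.1173 1" --pt "1 2.8 0 0 0 0.1173 1" --pt "1 2.8 0 0 0 0.1173 1" --pt "0 0 0 0 0 0 1" --pt "0 0 0 0 0 0 1" --pt "0 0 0 0 0 0 1"

```text
time_s: 6.92
position: [0.5475, 0.2254, 0.2658]
tcp_rot: [-0.0, 0.653, 0.758, -0.0]
force: [-0.9, -0.2, 0.2]
grip_width: 0.0878
finger_force: 0.0
```

```bash
cat >> st.py <<'E'
def lens(f,guess,z=.009):
    im,d,M=snap("wrist",f); s=read_state(); q=s["tcp_rot"]
    print("tcp",s["position"].round(4),"yangle",round(float(2*np.arctan2(q[2],q[1])-np.pi/2),4),"t",s["time_s"],"j6",s["joint_pos"][5].round(2))
    c=proj("wrist",[[*guess,z]],M)[0]; r=np.linalg.norm(proj("wrist",[[guess[0]+.0335,guess[1],z]],M)[0]-c); print("guess px",c.round(1),"r",r.round(1))
    g=cv2.cvtColor(im,cv2.COLOR_RGB2GRAY); x0,y0=[int(max(0,v-1.8*r)) for v in c]; w=im[y0:int(c[1]+1.8*r),x0:int(c[0]+1.8*r)].astype(int)
    mm=((w[:,:,0]-w[:,:,1]<25)&(w.sum(2)>240)).astype(np.uint8); mm=cv2.morphologyEx(mm,cv2.MORPH_OPEN,np.ones((5,5)))
    n,l,st_,ce=cv2.connectedComponentsWithStats(mm); k=l[int(c[1])-y0,int(c[0])-x0]
    cs,_=cv2.findContours((l==k).astype(np.uint8),0,1); hull=cv2.convexHull(max(cs,key=cv2.contourArea)); e=cv2.fitEllipse(hull)
    p=np.array(e[0])+[x0,y0]; P=plane("wrist",p,.006,M)[0]; print("k",k,st_[k],"ell",np.round(e[1],1),"px",p.round(1),"pos",P.round(4),"delta mm",((P-s["position"])[:2]*1000).round(1))
E
python3 -c "
from st import *
lens('l1',(.5499,.2278))"
```

```text
tcp [0.5475 0.225  0.2658] yangle 0.1481 t 6.9667 j6 0.22
guess px [322.  162.9] r 25.7
k 7 [  22   20   53   52 2154] ell [52.  52.6] px [323.1 161.3] pos [0.5511 0.2297 0.006 ] delta mm [3.5 4.6]
```

View pics/l1.png

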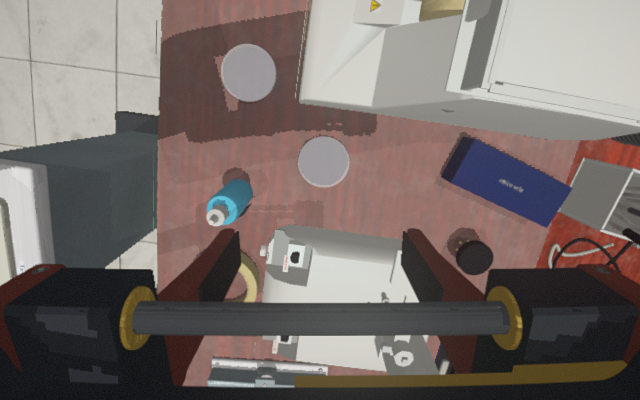

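Lens 1 is clear at (323,161) and lens 2 at (248,72). The bottle, at (228,203), is off the tool's line.

Call:
carry_out --pt "0.33 0.42 -3 0 0 0 1" --pt "0 0 -3 0 0 0 1" --pt "0 0 -3 0 0 0 1" --pt "0 0 -3 0 0 0 1" --pt "0 0 -3 0 0 0 1" --pt "0 0 -3 0 0 0 1" --pt "0 0 -2.5 0 0 0 1" --pt "0 0 -2 0 0 0 1" --pt "0 0 0 0 0 0 1" --pt "0 0 0 0 0 0 1"

```text
time_s: 7.8
position: [0.5508, 0.229, 0.0404]
tcp_rot: [-0.001, 0.653, 0.757, -0.001]
force: [0.1, -0.4, 0.9]
grip_width: 0.0876
finger_force: 0.0
```

```bash
python3 -c "
from st import *
lens('l1b',(.5508,.2292))"
```

```text
tcp [0.5518 0.2295 0.0415] yangle 0.1484 t 7.85 j6 0.23
guess px [319.2 227.6] r 52.3
k 5 [  43   40  114  102 8574] ell [101.  112.3] px [322.  223.8] pos [0.5524 0.2309 0.006 ] delta mm [0.6 1.4]
```

Call:
carry_out --pt "0 0.1 -1.5 0 0 0 1" --pt "0 0 -1.2 0 0 0 1" --pt "0 0 -0.8 0 0 0 1" --pt "0 0 -0.3 0 0 0 1" --pt "0 0 0 0 0 0 1" --pt "0 0 0 0 0 0 1"

```text
time_s: 8.35
position: [0.5517, 0.2313, 0.003]
tcp_rot: [0.0, 0.652, 0.758, 0.0]
force: [0.0, 0.1, 0.3]
grip_width: 0.0877
finger_force: 0.0
```

Call:
carry_out --newtons 12 --pt "0 0 0 0 0 0 0.8" --pt "0 0 0 0 0 0 0.6" --pt "0 0 0 0 0 0 0.6" --pt "0 0 0 0 0 0 0.6" --pt "0 0 0 0 0 0 0.6" --pt "0 0 0 0 0 0 0.6" --pt "0 0 0 0 0 0 0.6" --pt "0 0 0 0 0 0 0.6"

```text
time_s: 9.02
position: [0.5516, 0.2314, 0.003]
tcp_rot: [0.0, 0.652, 0.758, 0.0]
force: [-0.3, 0.3, 4.4]
grip_width: 0.0653
finger_force: 12.0
```

Call:
carry_out --pt "0 0 0.5 0 0 0 0.6" --pt "0 0 1 0 0 0 0.6" --pt "0 0 2 0 0 0 0.6" --pt "0 0 3 0 0 0 0.6" --pt "0 0 3.5 0 0 0 0.6" --pt "0 0 3.5 0 0 0 0.6" --pt "0 0 3.5 0 0 0 0.6" --pt "0 0 3 0 0 0 0.6" --pt "0 0 2 0 0 0 0.6" --pt "0 0 0 0 0 0 0.6"

```text
time_s: 9.85
position: [0.554, 0.2323, 0.2286]
tcp_rot: [0.002, 0.652, 0.758, 0.004]
force: [1.0, -0.1, 0.0]
grip_width: 0.0654
finger_force: 11.9
```

```bash
python3 - <<'E'
from st import *
im,d,M=snap("wrist","g1"); s=read_state(); print(s["position"].round(4),s["grip_width"],s["force"])
cv2.imwrite("pics/g1c.png",cv2.resize(im[130:330,190:450],None,fx=2.5,fy=2.5)[:,:,::-1])
print(proj("wrist",[s["position"]],M))
E
```

```text
[0.5528 0.2318 0.2259] 0.06558214914115466 [-0.15601064 -0.40039236 -0.84377016]
[[316.42610673 247.55235837]]
```

View pics/g1c.png

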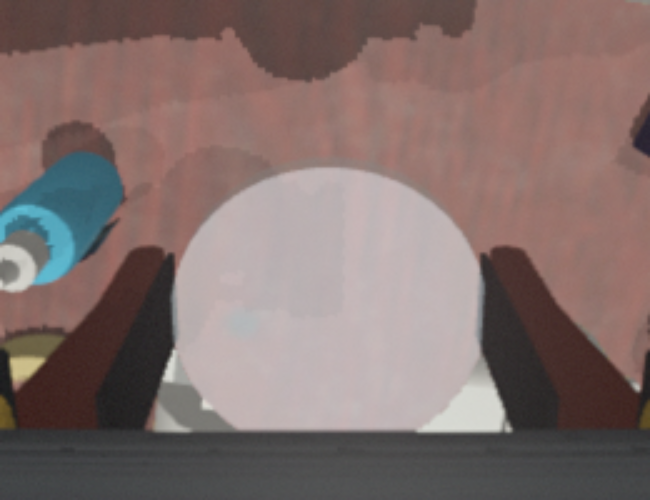

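The blank is held level between the pads: far edge at row ~197, columns 260–383. Next I'll compute its offset from the TCP.

```bash
python3 - <<'E'
from st import *
M=camera_model("wrist"); s=read_state();p=s["position"]
a=.148; tx=np.array([-np.sin(a),np.cos(a)]); ty=np.array([np.cos(a),np.sin(a)])
for z in(.0055,.0):
  for px in((321.3,196.6),(260,252),(382.8,252)):
    P=plane("wrist",[px],p[2]+z,M)[0][:2]-p[:2]; print(z,px,"along tx",(P@tx*1000).round(1),"along ty",(P@ty*1000).round(1))
for n,q in(("pl",(0,.037)),("pr",(0,-.037))): print(n,(R@q+t).round(4),"delta cm",((R@q+t-p[:2])*100).round(2))
E
```

```text
0.0055 (321.3, 196.6) along tx 31.2 along ty 1.3
0.0055 (260, 252) along tx 0.9 along ty -30.9
0.0055 (382.8, 252) along tx 0.9 along ty 33.8
0.0 (321.3, 196.6) along tx 29.6 along ty 1.3
0.0 (260, 252) along tx -1.7 along ty -31.9
0.0 (382.8, 252) along tx -1.7 along ty 35.0
pl [ 0.5651 -0.1619] delta cm [  1.22 -39.37]
pr [ 0.5709 -0.2357] delta cm [  1.81 -46.75]
```

Call:
carry_out --pt "-1.3 -3.6 0 0 0 -0.005 0.6" --pt "-1.3 -3.6 0 0 0 -0.005 0.6" --pt "-1.3 -3.6 0 0 0 -0.005 0.6" --pt "-1.3 -3.6 0 0 0 -0.005 0.6" --pt "-1.3 -3.6 0 0 0 -0.005 0.6" --pt "-1.3 -3.6 0 0 0 -0.005 0.6" --pt "1.37 -3.57 0 0 0 -0.006 0.6" --pt "1.37 -3.57 0 0 0 -0.006 0.6" --pt "1.37 -3.57 0 0 0 -0.006 0.6" --pt "1.37 -3.57 0 0 0 -0.006 0.6" --pt "1.37 -3.57 0 0 0 -0.006 0.6" --pt "1.37 -3.57 0 0 0 -0.006 0.6" --pt "1.37 -3.57 0 0 0 -0.003 0.6" --pt "0 0 0 0 0 0 0.6" --pt "0 0 0 0 0 0 0.6"

```text
time_s: 11.15
position: [0.5686, -0.2359, 0.2207]
tcp_rot: [-0.001, 0.679, 0.734, -0.0]
force: [0.1, 0.6, 0.1]
grip_width: 0.0655
finger_force: 11.9
```

Call:
carry_out --pt "0 0 -3 0 0 0 0.6" --pt "0 0 -3 0 0 0 0.6" --pt "0 0 -3 0 0 0 0.6" --pt "0 0 -3 0 0 0 0.6" --pt "0 0 -2 0 0 0 0.6" --pt "0 0 0 0 0 0 0.6" --pt "0 0 0 0 0 0 0.6"

```text
time_s: 11.73
position: [0.5679, -0.2329, 0.0814]
tcp_rot: [-0.002, 0.677, 0.736, -0.001]
force: [0.4, -0.3, 0.3]
grip_width: 0.0651
finger_force: 11.9
```

```bash
python3 - <<'E'
from st import *
im,d,M=snap("wrist","p1"); s=read_state(); q=s["tcp_rot"];p=s["position"]
print(p.round(4),((p[:2]-t)@R*1000).round(1),2*np.arctan2(q[2],q[1])-np.pi/2,s["grip_width"],s["force"])
h,_,M2=snap("top","p1t")
E
```

```text
[ 0.5692 -0.2336  0.0829] [ -1.6 -34.8] 0.0819498132071208 0.0652290972040838 [-0.32797744 -0.03337103  0.37397755]
```

Call:
carry_out --pt "0.1 -0.05 -1.5 0 0 0 0.6" --pt "0 0 -1.3 0 0 0 0.6" --pt "0 0 -1 0 0 0 0.6" --pt "0 0 -0.6 0 0 0 0.6" --pt "0 0 -0.4 0 0 0 0.6" --pt "0 0 -0.1 0 0 0 0.6" --pt "0 0 0 0 0 0 0.6" --pt "0 0 0 0 0 0 0.6" --pt "0 0 0 0 0 0 0.6"

```text
time_s: 12.58
position: [0.5707, -0.2353, 0.0341]
tcp_rot: [0.0, 0.678, 0.735, 0.0]
force: [0.7, -0.2, -1.4]
grip_width: 0.0655
finger_force: 11.9
```

Call:
carry_out --pt "0 0 -0.1 0 0 0 0.6" --pt "0 0 -0.1 0 0 0 0.6" --pt "0 0 -0.1 0 0 0 0.6" --pt "0 0 0 0 0 0 0.6" --pt "0 0 0 0 0 0 0.6"

```text
time_s: 13.0
position: [0.5703, -0.2351, 0.0306]
tcp_rot: [-0.0, 0.678, 0.735, -0.0]
force: [0.4, -0.6, -0.9]
grip_width: 0.0657
finger_force: 11.9
```

Call:
carry_out --pt "0 0 -0.05 0 0 0 0.6" --pt "0 0 0 0 0 0 0.6" --pt "0 0 -0.05 0 0 0 0.6" --pt "0 0 0 0 0 0 0.6"

```text
time_s: 13.33
position: [0.5704, -0.2351, 0.0304]
tcp_rot: [0.0, 0.678, 0.735, -0.0]
force: [-3.0, 1.3, 7.5]
grip_width: 0.0656
finger_force: 12.2
```

Contact (7.5 N up). I'll open gently and rise.

Call:
carry_out --pt "0 0 0.05 0 0 0 0.75" --pt "0 0 0 0 0 0 0.78" --pt "0 0 0 0 0 0 0.82" --pt "0 0 0 0 0 0 0.9" --pt "0 0 0 0 0 0 0.9" --pt "0 0 0 0 0 0 0.9" --pt "0 0 0.5 0 0 0 0.9" --pt "0 0 1 0 0 0 0.9" --pt "0 0 2 0 0 0 0.9" --pt "0 0 3 0 0 0 0.9" --pt "0 0 4 0 0 0 1" --pt "0 0 4 0 0 0 1" --pt "0 0 4 0 0 0 1" --pt "0 0 4 0 0 0 1" --pt "0 0 0 0 0 0 1" --pt "0 0 0 0 0 0 1"

```text
time_s: 14.67
position: [0.5718, -0.2357, 0.2592]
tcp_rot: [0.003, 0.678, 0.735, 0.001]
force: [0.1, -0.1, -0.5]
grip_width: 0.0877
finger_force: 0.0
```

```bash
python3 - <<'E'
from st import *
im,d,M=snap("wrist","q1"); s=read_state(); p=s["position"]; print(p.round(4),s["grip_width"])
ti,td,TM=snap("top","q1t")
hsv=cv2.cvtColor(im,cv2.COLOR_RGB2HSV)
for n,I,MM,cam in(("wrist",im,M,"wrist"),):
    c=proj(cam,[[.5709,-.2357,.035]],MM)[0];r=np.linalg.norm(proj(cam,[[.5709+.0335,-.2357,.035]],MM)[0]-c);print(c,r)
    h=cv2.cvtColor(I,cv2.COLOR_RGB2HSV); x0,y0=int(c[0]-1.4*r),int(c[1]-1.4*r);w=h[y0:int(c[1]+1.4*r),x0:int(c[0]+1.4*r)]
    m=(w[:,:,1]<70).astype(np.uint8);m=cv2.morphologyEx(m,cv2.MORPH_OPEN,np.ones((5,5)));k,l,st_,_=cv2.connectedComponentsWithStats(m)
    kk=l[int(c[1])-y0,int(c[0])-x0];cs,_=cv2.findContours((l==kk).astype(np.uint8),0,1);e=cv2.fitEllipse(cv2.convexHull(max(cs,key=cv2.contourArea)))
    P=plane(cam,np.array(e[0])+[x0,y0],.034,MM)[0];print(st_[kk],e[1],"lens st",((P[:2]-t)@R*1000).round(1))
E
```

```text
[ 0.5705 -0.2352  0.2567] 0.08772025493482033
[317.86066332 168.68891178] 27.73918265664443Traceback (most recent call last):
  File "<stdin>", line 9, in <module>
cv2.error: OpenCV(4.12.0) /io/opencv/modules/imgproc/src/shapedescr.cpp:361: error: (-201:Incorrect size of input array) There should be at least 5 points to fit the ellipse in function 'fitEllipseNoDirect'
```

View pics/q1.png

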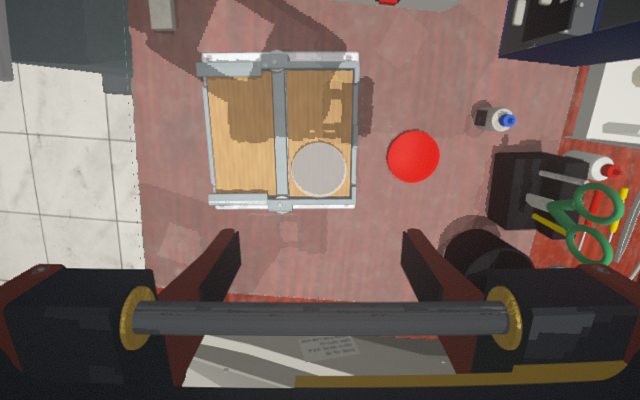

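Lens 1 sits flat on the board over the -y pocket at (319,168), within about 2 mm. Next is lens 2, with the tool turned so its body clears the machine on the left.

Call:
carry_out --pt "-1.5 3.4 0 0 0 -0.0863 1" --pt "-1.5 3.4 0 0 0 -0.0863 1" --pt "-1.5 3.4 0 0 0 -0.0863 1" --pt "-1.5 3.4 0 0 0 -0.0863 1" --pt "-1.5 3.4 0 0 0 -0.0863 1" --pt "-1.5 3.4 0 0 0 -0.0863 1" --pt "-1.5 3.4 0 0 0 -0.0863 1" --pt "-0.28 3.56 0 0 0 -0.0863 1" --pt "-0.28 3.56 0 0 0 -0.0863 1" --pt "-0.28 3.56 0 0 0 -0.0863 1" --pt "-0.28 3.56 0 0 0 -0.0863 1" --pt "-0.28 3.56 0 0 0 -0.0863 1" --pt "-0.28 3.56 0 0 0 -0.0863 1" --pt "-0.28 3.56 0 0 0 -0.0863 1" --pt "-0.28 3.56 0 0 0 -0.0863 1" --pt "-0.28 3.56 0 0 0 -0.0863 1" --pt "0 0 0 0 0 0 1" --pt "0 0 0 0 0 0 1" --pt "0 0 0 0 0 0 1"

```text
time_s: 16.35
position: [0.4392, 0.3224, 0.2535]
tcp_rot: [0.001, 0.991, 0.136, -0.002]
force: [0.2, 0.3, -0.5]
grip_width: 0.0881
finger_force: 0.0
```

```bash
python3 -c "
from st import *
lens('l2',(.4437,.3246))
M=camera_model('top');d=np.load('pics/q1t.npz')['d'];o,v=rays('top',[[u,w] for w in range(400) for u in range(640)]);Q=(o+v*d.reshape(-1,1))
k=(Q[:,2]>.03)&(Q[:,1]>.23)&(Q[:,1]<.43)&(Q[:,0]<.52)&(Q[:,0]>.37);print(k.sum(),Q[k].min(0) if k.any() else '',Q[k].max(0) if k.any() else '')"
```

```text
tcp [0.4395 0.322  0.2539] yangle -1.2993 t 16.4 j6 1.91
guess px [319.8 161.9] r 26.9
k 2 [  22   22   54   54 2325] ell [54.  55.4] px [320.  160.9] pos [0.4445 0.3246 0.006 ] delta mm [5.  2.6]
363 [0.50527437 0.29710375 0.03017247] [0.51996826 0.42941458 0.06414109]
```

Call:
carry_out --pt "0.5 0.26 -3 0 0 0 1" --pt "0 0 -3 0 0 0 1" --pt "0 0 -3 0 0 0 1" --pt "0 0 -3 0 0 0 1" --pt "0 0 -3 0 0 0 1" --pt "0 0 -3 0 0 0 1" --pt "0 0 -2 0 0 0 1" --pt "0 0 -1.3 0 0 0 1" --pt "0 0 0 0 0 0 1" --pt "0 0 0 0 0 0 1"

```text
time_s: 17.23
position: [0.4454, 0.325, 0.0422]
tcp_rot: [0.0, 0.991, 0.135, -0.0]
force: [-0.5, 0.9, 1.1]
grip_width: 0.0877
finger_force: 0.0
```

```bash
python3 -c "
from st import *
lens('l2b',(.4447,.3246))"
```

```text
tcp [0.4459 0.3257 0.043 ] yangle -1.3005 t 17.2833 j6 1.91
guess px [321.6 228.4] r 51.3
k 3 [  41   37  105  104 8725] ell [108.6 124.4] px [324.9 215.6] pos [0.4526 0.3246 0.006 ] delta mm [ 6.7 -1.1]
```

Call:
carry_out --pt "-0.1 -0.05 -1.5 0 0 0 1" --pt "0 0 -1.2 0 0 0 1" --pt "0 0 -0.9 0 0 0 1" --pt "0 0 -0.3 0 0 0 1" --pt "0 0 0 0 0 0 1" --pt "0 0 0 0 0 0 1"

```text
time_s: 17.78
position: [0.4443, 0.3255, 0.0033]
tcp_rot: [0.0, 0.991, 0.135, 0.0]
force: [-0.3, 0.9, 0.7]
grip_width: 0.0874
finger_force: 0.0
```

Call:
carry_out --newtons 12 --pt "0 0 0 0 0 0 0.8" --pt "0 0 0 0 0 0 0.6" --pt "0 0 0 0 0 0 0.6" --pt "0 0 0 0 0 0 0.6" --pt "0 0 0 0 0 0 0.6" --pt "0 0 0 0 0 0 0.6" --pt "0 0 0 0 0 0 0.6" --pt "0 0 0 0 0 0 0.6"

```text
time_s: 18.45
position: [0.4444, 0.3255, 0.0035]
tcp_rot: [-0.0, 0.991, 0.135, 0.0]
force: [0.4, -0.3, 5.3]
grip_width: 0.0661
finger_force: 12.1
```

Call:
carry_out --pt "0 0 0.5 0 0 0 0.6" --pt "0 0 1 0 0 0 0.6" --pt "0 0 2 0 0 0 0.6" --pt "0 0 3 0 0 0 0.6" --pt "0 0 3.5 0 0 0 0.6" --pt "0 0 3.5 0 0 0 0.6" --pt "0 0 3.5 0 0 0 0.6" --pt "0 0 3 0 0 0 0.6" --pt "0 0 2 0 0 0 0.6" --pt "0 0 0 0 0 0 0.6" --pt "0 0 0 0 0 0 0.6"

```text
time_s: 19.37
position: [0.4445, 0.3257, 0.2247]
tcp_rot: [-0.001, 0.991, 0.135, 0.001]
force: [-0.9, -0.7, -0.7]
grip_width: 0.0659
finger_force: 12.0
```

```bash
python3 - <<'E'
from st import *
im,d,M=snap("wrist","g2"); s=read_state(); p=s["position"];q=s["tcp_rot"]; a=float(2*np.arctan2(q[2],q[1])-np.pi/2); print(p.round(4),a,s["grip_width"],s["force"].round(1))
tx=np.array([-np.sin(a),np.cos(a)])
# far edge of the held disc: colour step / depth step on the centre columns
for u in(315,321,327):
    g=d[170:240,u]; r=[170+i for i in range(1,70) if 0<g[i]<.21 and not 0<g[i-1]<.21][:3]; w=im[180:215:1,u].astype(int); e=np.abs(np.diff(w[:,0]-w[:,1]+0*w[:,2])); b=180+int(e.argmax())
    print(u,"depth",r,"col",b,e.max(),[((plane("wrist",[[u,x]],p[2]+.0055,M)[0][:2]-p[:2])@tx*1000).round(1) for x in r+[b+.5]])
E
```

```text
[0.4438 0.3251 0.2232] -1.2998110949179615 0.06597593773022255 [ 0.  -0.  -0.3]
315 depth [190] col 189 7 [np.float64(35.4), np.float64(35.6)]
321 depth [190] col 193 7 [np.float64(35.4), np.float64(33.5)]
327 depth [190, 220] col 189 6 [np.float64(35.4), np.float64(19.4), np.float64(35.6)]
```

Call:
carry_out --pt "0.25 -3.5 0 0 0 0.0919 0.6" --pt "0.25 -3.5 0 0 0 0.0919 0.6" --pt "0.25 -3.5 0 0 0 0.0919 0.6" --pt "0.25 -3.5 0 0 0 0.0919 0.6" --pt "0.25 -3.5 0 0 0 0.0919 0.6" --pt "0.25 -3.5 0 0 0 0.0919 0.6" --pt "0.25 -3.5 0 0 0 0.0919 0.6" --pt "0.25 -3.5 0 0 0 0.0919 0.6" --pt "0.25 -3.5 0 0 0 0.0919 0.6" --pt "1.65 -2.9 0 0 0 0.0919 0.6" --pt "1.65 -2.9 0 0 0 0.0919 0.6" --pt "1.65 -2.9 0 0 0 0.0919 0.6" --pt "1.65 -2.9 0 0 0 0.0919 0.6" --pt "1.65 -2.9 0 0 0 0.0919 0.6" --pt "1.65 -2.9 0 0 0 0.0919 0.6" --pt "0 0 0 0 0 0 0.6" --pt "0 0 0 0 0 0 0.6" --pt "0 0 0 0 0 0 0.6"

```text
time_s: 20.92
position: [0.5642, -0.163, 0.2213]
tcp_rot: [-0.002, 0.679, 0.734, -0.001]
force: [-0.9, -0.1, -0.3]
grip_width: 0.0658
finger_force: 12.0
```

Call:
carry_out --pt "0 0 -3 0 0 0 0.6" --pt "0 0 -3 0 0 0 0.6" --pt "0 0 -3 0 0 0 0.6" --pt "0 0 -3 0 0 0 0.6" --pt "0 0 -2 0 0 0 0.6" --pt "0 0 0 0 0 0 0.6" --pt "0 0 0 0 0 0 0.6" --pt "0 0 0 0 0 0 0.6"

```text
time_s: 21.58
position: [0.5661, -0.163, 0.0842]
tcp_rot: [0.0, 0.679, 0.735, 0.0]
force: [0.8, -0.1, 0.3]
grip_width: 0.0658
finger_force: 12.0
```

```bash
python3 - <<'E'
from st import *
s=read_state(); p=s["position"];q=s["tcp_rot"]; a=float(2*np.arctan2(q[2],q[1])-np.pi/2); print(p.round(4),a,((p[:2]-t)@R*1000).round(1),s["grip_width"])
im,d,M=snap("top","p2t")
# check resting lens 1 on the board in the last view (q1): radial fit via saturation edge
im=np.load("pics/q1.npz")["im"]; w=cv2.cvtColor(im[135:200,288:352],cv2.COLOR_RGB2HSV)[:,:,1]; m=(w<90).astype(np.uint8); m=cv2.morphologyEx(m,cv2.MORPH_OPEN,np.ones((5,5)))
print(w[33,::8],w[::8,31])
k,l,sx,ce=cv2.connectedComponentsWithStats(m);print(sx.tolist())
E
```

```text
[ 0.5661 -0.163   0.0842] 0.07918114248343766 [ 0.9 35.8] 0.06584718715509294
[19 20 18 19 18 18 18 24] [116  27  18  18  18  19  19  18  15]
[[0, 0, 64, 62, 1483], [0, 7, 64, 58, 2677]]
```

Call:
carry_out --pt "-0.1 -0.08 -1.5 0 0 0 0.6" --pt "0 0 -1.4 0 0 0 0.6" --pt "0 0 -1 0 0 0 0.6" --pt "0 0 -0.6 0 0 0 0.6" --pt "0 0 -0.4 0 0 0 0.6" --pt "0 0 -0.1 0 0 0 0.6" --pt "0 0 -0.1 0 0 0 0.6" --pt "0 0 0 0 0 0 0.6" --pt "0 0 0 0 0 0 0.6"

```text
time_s: 22.38
position: [0.565, -0.1645, 0.0326]
tcp_rot: [0.0, 0.679, 0.734, 0.0]
force: [0.6, -0.1, -0.9]
grip_width: 0.0659
finger_force: 12.0
```

Call:
carry_out --pt "0 0 -0.1 0 0 0 0.6" --pt "0 0 0 0 0 0 0.6" --pt "0 0 -0.05 0 0 0 0.6" --pt "0 0 0 0 0 0 0.6"

```text
time_s: 22.72
position: [0.5648, -0.1645, 0.031]
tcp_rot: [0.0, 0.679, 0.734, 0.0]
force: [-0.1, 0.4, 3.3]
grip_width: 0.0656
finger_force: 12.0
```

Contact. I'll release, rise and back away.

Call:
carry_out --pt "0 0 0 0 0 0 0.75" --pt "0 0 0 0 0 0 0.78" --pt "0 0 0 0 0 0 0.82" --pt "0 0 0 0 0 0 0.9" --pt "0 0 0 0 0 0 0.9" --pt "0 0 0 0 0 0 0.9" --pt "0 0 0.5 0 0 0 0.9" --pt "0 0 1 0 0 0 0.9" --pt "0 0 2 0 0 0 0.9" --pt "0 0 3 0 0 0 0.9" --pt "0 0 4 0 0 0 1" --pt "0 0 4 0 0 0 1" --pt "0 0 4 0 0 0 1" --pt "0 0 4 0 0 0 1" --pt "0 0 0 0 0 0 1" --pt "0 0 0 0 0 0 1" --pt "0 0 0 0 0 0 1"

```text
time_s: 24.13
position: [0.5643, -0.1643, 0.256]
tcp_rot: [0.0, 0.679, 0.734, 0.0]
force: [-0.7, -0.7, 0.1]
grip_width: 0.0876
finger_force: 0.0
```

```bash
python3 - <<'E'
from st import *
im,d,M=snap("wrist","q2"); s=read_state(); p=s["position"]; print(p.round(4),s["grip_width"],s["force"].round(1))
g=cv2.cvtColor(im,cv2.COLOR_RGB2HSV); 
c0=proj("wrist",[[*(R@(0,0)+t),.03]],M)[0]; print("station px",c0)
brown=((g[:,:,0]>8)&(g[:,:,0]<22)&(g[:,:,1]>90)).astype(np.uint8)
for q in((0,.037),(0,-.037)):
    P=[[*(R@(q[0]+.0335*np.cos(b),q[1]+.0335*np.sin(b))+t),.036] for b in np.linspace(0,6.28,90)]
    # edge along each ray: last non-brown sample inside before brown, in station mm
    pts=[]
    for b in np.linspace(0,2*np.pi,120,endpoint=False):
        for r in np.arange(.015,.045,.0004):
            W=R@(q[0]+r*np.cos(b),q[1]+r*np.sin(b))+t; u,v=proj("wrist",[[*W,.034]],M)[0]
            if brown[int(round(v)),int(round(u))]: pts.append([u,v]);break
    pts=np.array(pts,np.float32)
    S=((plane("wrist",pts,.034,M)[:,:2]-t)@R)
    A=np.c_[2*S,np.ones(len(S))]; k=np.ones(len(S),bool)
    for _ in range(4):
        x=np.linalg.lstsq(A[k],(S[k]**2).sum(1),rcond=None)[0]; rr=np.sqrt(x[2]+x[:2]@x[:2]); e=abs(np.linalg.norm(S-x[:2],axis=1)-rr); k=e<max(.0015,1.5*np.median(e))
    print(q,"centre mm",(x[:2]*1000).round(1),"r",(rr*1000).round(1),k.sum(),len(S))
E
```

```text
[ 0.5638 -0.1641  0.2549] 0.08764661411866842 [ 0.3 -0.7 -0.2]
station px [320.53104171 196.63598931]
(0, 0.037) centre mm [ 0.4 33.3] r 34.5 120 120
(0, -0.037) centre mm [  0.8 -38.3] r 34.6 101 101
```

Both blanks lie on the board within about 4 mm of their pockets, and the gripper is clear.

```bash
python3 -c "
from workcell import *
print(sign_off())"
```

```text
the job is handed in; nothing more can be done
None
```

The job is handed in, with no verdict shown: the top board is home and flat over the lower pair, both upper blanks rest on it within about 4 mm of their pockets by camera measurement, and the arm is clear of everything.

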